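# Hang a filter carrier in the closed rail

### The job

Pick up the filter hanger by its top tab, bring its trolley into the flared open end of the raised rail and slide it along, feeling for the catch, until it has snapped past the sprung catch and stays held there against the buffer by itself. Push gently, never with more than about 20 N, because the stop is delicate, and leave the vial, mirror mount and lens tube where they stand.

Things in the scene. Friction and masses are not known exactly. Their poses are not given: they have to be found in the camera images.
- hanger_grip (a point): Centre of the hanger's ribbed aluminium grip tab, 30 mm long (x), 10 mm thick (y), 34 mm high. The hanger is loose, 0.13 to 0.21 kg, starts upright on the board and is 124 mm tall; this point lies 107 mm above its underside. Axes: x along the tab and the two discs (the direction of travel in the rail), y across, z up. The hanger is the same either way round.
- hanger_trolley (a point): Centre of the hanger's trolley, 41 mm straight below hanger_grip, same axes: two level white discs, 20 mm in diameter, 8 mm thick, centred 13 mm before and behind this point along x (46 mm over both), joined by a bar 7 mm wide. The rail's catch drops into the waist between the discs. Above and below the trolley are necks, 18 mm long and 6 mm thick.
- hanger_foot (a point): Centre of the underside of the hanger's steel foot plate (40 x 28 x 6 mm), 107 mm below hanger_grip. Above the foot is a black square filter frame, 36 mm wide, 8 mm thick, up to 46 mm. In the rail the foot hangs 25 mm above the board.
- rail_mouth (a point): Centre of the rail's open end, where the trolley centre rides: 91 mm above the board, discs resting on the lower lips. x points along the rail into it, y to its left, z up. The channel inside is 23 mm wide and 12 mm high (87 to 99 mm above the board). A flared lead-in reaches 17 mm before this point and opens by about 5 mm to each side, up and down.
- rail: Aluminium channel, 172 mm long, fixed on four dark legs (44 mm between left and right legs), closed at the far end. Origin on the board below rail_mouth, same axes. 12 mm slots along its top and bottom let the necks pass, so the trolley enters only at the mouth. Its top is 102 mm above the board; a black stop plate on it reaches 106 mm, a screw on that 111 mm.
- rail_end (a point): Middle of the rail's closed end. A black stop with catch and buffer is clamped somewhere along the rail, its place differs and is not measured: the held trolley's centre is 44 to 117 mm past rail_mouth. Sliding is nearly free up to the catch; the catch takes 4 to 12 N to pass; then the soft buffer, 2 to 3 N; about 5 mm on it is solid. Let go, the hanger eases back 1 to 2 mm onto the catch.
- catch (a joint): How far (m) the sprung steel roller catch in the rail's left wall is pushed sideways out of the channel: 0 at rest, 3 to 7 mm while a trolley disc passes, nearly 0 again once it has dropped between the discs. 10 mm in diameter, spring 6 N plus 0.5 N per mm.
- buffer (a joint): How far (m) the stop's sprung white buffer rod is pushed in along the rail: 0 at rest, about 3 to 4.5 mm when the hanger sits held between catch and buffer and is let go, 5 mm at its solid end. Spring 1.5 N plus 0.15 N per mm.
- post_stand: Foot of a fixed vertical post, 20 mm thick, 0.8 m high, between hanger and rail: go round it on the robot's side. A clamp with lever sits on it within 75 mm at 0.10 to 0.19 m height, and a gas detector on its front left up to 0.27 m. Right of the rail a camera and microscope stand; their nearest corner is at x 0.49, y -0.06.
- vial: Loose bystander, leave it: white vial with a blue cap, 18 mm wide, 40 mm tall, origin under its centre.
- mirror: Loose bystander, leave it: black mirror mount, 38 x 42 x 47 mm, origin under its centre.
- lens_tube: Loose bystander, leave it: black lens tube standing on end, 30 mm wide, 40 mm tall, origin under its centre.
Mind the look-alikes: they are no part of the job. There is more than one size of the part that bears hanger_grip; the job needs the larger.

How it is judged:
By the outcome, as a careful person would: the job done as asked, in the order asked, and still so for the second after the job is handed in, with the robot touching nothing.
It also fails if it takes over 67 s, if anything falls off the work surface, if the arm or the gripper's body presses on something with over 40 N, if the wrist force passes 120 N, or if a joint passes its speed limit or range.

### The arm

A 6-joint arm with a two-finger parallel gripper is mounted at the origin on a cart in front of the work surface, level with it; the furniture and walls round the work are solid. World frame = base frame: x ahead of the robot, y to its left, z up, the work surface at z = 0. Lengths are in mm, angles in rad, forces in N, time in s.
With the tool pointing down it reaches from about 275 to 1000 mm from the base axis. Payload 8.4 kg.
Tool frame: the origin (TCP) lies midway between the tips of the shut fingers; the grasp point (between the pads) lies 19 mm behind it; z points along the fingers, y is the line along which they close (so a half turn about z gives the same grasp; the last joint's range is limited). The gripper opens to 85 mm and grips with 20 to 120 N. Pads are 22 mm wide; open, the fingers measure 114 mm over their backs; the gripper's body (76 mm by 85 mm) begins 54 mm behind the grasp point. The pads swing forward as they close: fully open they stand 13 mm farther back than shut.
Start: joints at [-1.292, 0.353, 1.633, -0, 1.155, -0.002], TCP at [173.201, -600.524, 231.281] pointing down, gripper open.
Joint ranges: [-2.63, 2.63], [-0.92, 2.1], [0.06, 2.66], [-1.3, 4.44], [0, 2.69], [-3.02, 3.02]. Speed limits (rad/s): [2.22, 2.22, 2.79, 3.14, 3.14, 3.14].

### API

Orientations are given as [roll, pitch, yaw] about the fixed x, y, z axes, in that order (R = Rz(yaw) Ry(pitch) Rx(roll)).
In Python, from rig import monitor, imaging, r gives the robot as it stands.
- The arm moves only by the tool drive_tool, never from a script. Its argument "plan" is a list of rows, each an object of numbers: "x", "y", "z": the shift along the tool's x, y, z in units of 50 mm (1.0 is 50 mm); "ax", "ay", "az": the turn, a rotation vector about the tool's x, y, z in units of 6 degrees (1.0 is 6 degrees); "hand": the finger opening in mm, from 0 to 85.4. In form: [{"x": .., "y": .., "z": .., "ax": .., "ay": .., "az": .., "hand": ..}, ...]. A call has 1 to 8 rows; each row is the pose to reach, as a shift and turn from the pose commanded when the call began, along the tool's axes at that moment; what a row does not reach only later rows make up. A row lasts 1/10 s, in which the tool goes at most 50 mm and 8.59 degrees, less where a joint would pass 70% of its speed; a pose out of reach is approached as far as the arm can. A call with a gripper value outside its range is refused whole. The fingers move at their own pace and stop on an object; "grip_force" is the grip in N (left out, the last holds). Time passes only in rows, so rows that repeat a pose let the fingers close. It gives the time, the measured TCP pose, the force, the opening and the grip force at its end, in the units of the state.
- monitor.sense(): the state, without advancing time (a new reading comes with each control period).
- imaging.grab_frame(name): name is "scene" or "side" or "wrist"; returns the picture (480x640x3 uint8, red, green, blue); there is no depth.
- imaging.camera_info(name): a dict with "mtx" (3x3 intrinsics, pixels), "R" (3x3) and "t" (3): a world point X has camera coordinates R X + t. Camera axes: x right, y down, z forward; pixel columns grow to the right and rows downward; lengths in mm; the calibration is good to about 2 mm. A picture is of the moment at which its call begins: read the wrist's pose just before it. camera_info takes no time and is no camera call; for the wrist camera it gives the pose at the moment of the call.
- r.sign_off(): hands the job in; it is judged then, once.
The state is a dict: "clock": time; "qpos": joint angles; "qvel": joint speeds; "joint_efforts": joint torques, N m; "eef_pos": TCP position; "tcp_rot": TCP orientation; "contact_force": force on the tool from outside, world axes, zero at the start; "wrist_torque": the same for the moment, N m; "opening": opening from 0.0 (shut) to 1.0 (fully open); "grasp_force": force on a finger pad.
Only numpy, scipy, OpenCV 4.12 (cv2) and the standard library are available. Lean on these libraries where they do the work, as an engineer would, in place of code of your own. Each camera call takes 0.05 s, during which the arm holds its last target. There are 200 camera calls.

## Working session

There is one attempt and no reset: what is moved stays moved. The work goes in short steps, Python scripts to look and compute and a tool call to move; the robot and the scene stay as the last step left them, time stands still between calls to the robot, and variables do not carry over. Pictures are saved under pics/ and viewed, at most 10 in all, crops included, and the job is handed in when it is done.

Besides the shell and the picture viewer there is one more tool, called after ">>>" in YAML: its name, and indented under it one key for each argument. drive_tool: Moves the arm, as the interface text tells. Its arguments: {"type":"object","properties":{"plan":{"type":"array","items":{"type":"object","properties":{"x":{"type":"number"},"y":{"type":"number"},"z":{"type":"number"},"ax":{"type":"number"},"ay":{"type":"number"},"az":{"type":"number"},"hand":{"type":"number"}}}},"grip_force":{"type":"number"}},"required":["plan"]}

```bash
mkdir -p pics
python3 - <<'E'
from rig import monitor, imaging, r
import cv2
s=monitor.sense();print(s['clock'],s['eef_pos'],s['tcp_rot'],s['contact_force'],s['opening'])
for n in ("scene","side"):
    cv2.imwrite(f"pics/{n}0.png",imaging.grab_frame(n)[:,:,::-1]); c=imaging.camera_info(n);print(n,c['mtx'],c['R'],c['t'])
E
```

```text
0.0 [ 173.07483144 -600.02724602  230.53088004] [-3.14011981e+00  1.32927796e-05  2.80786170e-01] [ 0.35034177 -0.29805332  0.38850222] 1.000636689407707
scene [[542.86435958   0.         317.44857462]
 [  0.         542.86435958 248.77252604]
 [  0.           0.           1.        ]] [[ 0.6324323  -0.77460441 -0.00417098]
 [-0.67131134 -0.54539534 -0.50188148]
 [ 0.38648477  0.32020609 -0.86492635]] [-221.90565246  477.15298195 1029.66185421]
side [[499.77478179   0.         313.97801972]
 [  0.         499.77478179 243.43606424]
 [  0.           0.           1.        ]] [[-0.83864288 -0.5446122  -0.00869935]
 [-0.20561315  0.33133062 -0.92083834]
 [ 0.50438215 -0.77046582 -0.3898475 ]] [501.48382286 163.05054936 729.24547287]
```

View pics/scene0.png

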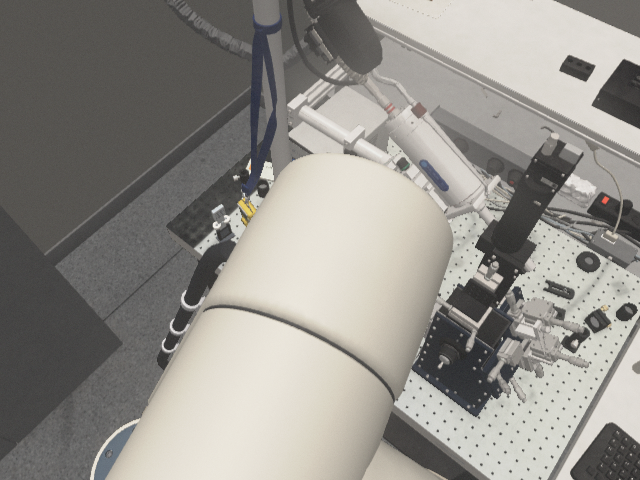

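View pics/side0.png

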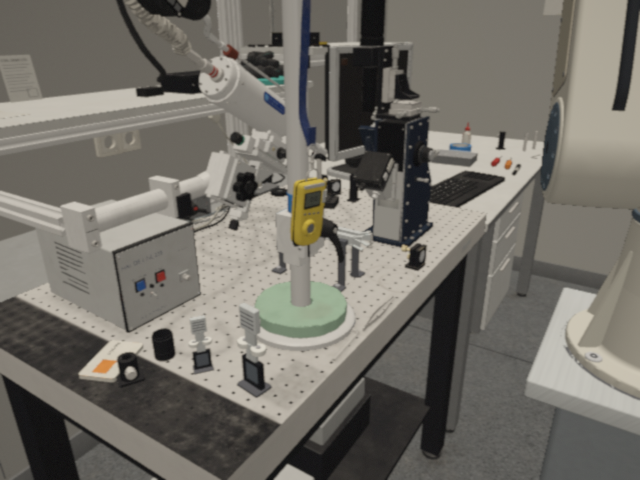

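The side view shows two hanger-like parts: A at about (202,345) and B at about (253,350). The post is at (300,300), and the rail legs sit behind it at about (280–360,265). Next I'll measure both parts and enlarge the crop.

```bash
cat > h.py <<'E'
import numpy as np, cv2
from rig import monitor, imaging, r
def ray(n,uv,info=None):
    c=info or imaging.camera_info(n);R=np.array(c['R']);t=np.array(c['t'])
    return -R.T@t, R.T@np.linalg.solve(c['mtx'],[*uv,1.])
def onz(n,uv,z=0,info=None):
    o,d=ray(n,uv,info);return o+d*(z-o[2])/d[2]
def proj(n,X,info=None):
    c=info or imaging.camera_info(n);p=np.array(c['mtx'])@(np.array(c['R'])@np.array(X,float)+c['t']);return p[:2]/p[2]
E
python3 - <<'E'
from h import *
np.set_printoptions(precision=1,suppress=True)
for p in [(202,366),(254,385),(300,305),(127,380),(163,355),(341,287),(357,274),(278,270)]:
    X=onz("side",p);print(p,X,[proj("side",X+[0,0,h]) for h in (85,95,105,124)][::3], "scene",proj("scene",X))
im=cv2.imread("pics/side0.png")
a=cv2.resize(im[300:400,170:290],(480,400),interpolation=cv2.INTER_CUBIC)
b=cv2.resize(im[190:310,230:390],(640,480),interpolation=cv2.INTER_CUBIC)[:400,:320] 
a=cv2.resize(im[295:400,80:290],(800,400),interpolation=cv2.INTER_CUBIC)
cv2.imwrite("pics/cropA.png",a)
E
```

```text
(202, 366) [545.2 375.4   0. ] [array([196. , 314.6]), array([193.1, 289.3])] scene [250.5 211.4]
(254, 385) [455.6 368.1   0. ] [array([250.3, 331.4]), array([248.5, 304.9])] scene [227.7 236.7]
(300, 305) [524.6 157.8   0. ] [array([299. , 260.8]), array([298.5, 239.4])] scene [312.2 265.2]
(127, 380) [610.2 453.6   0. ] [array([117. , 327.1]), array([112. , 301.1])] scene [245.4 179.6]
(163, 355) [613.2 387.2   0. ] [array([155.4, 304.9]), array([151.7, 280.3])] scene [265.1 191.9]
(341, 287) [497.6  62.    0. ] [array([341.6, 245.1]), array([341.9, 224.8])] scene [337.  296.6]
(357, 274) [498.3  -1.7   0. ] [array([358.1, 233.8]), array([358.7, 214.5])] scene [359.4 312.6]
(278, 270) [640.9  66.3   0. ] [array([276.4, 230.5]), array([275.6, 211.5])] scene [372.7 253.3]
```

View pics/cropA.png

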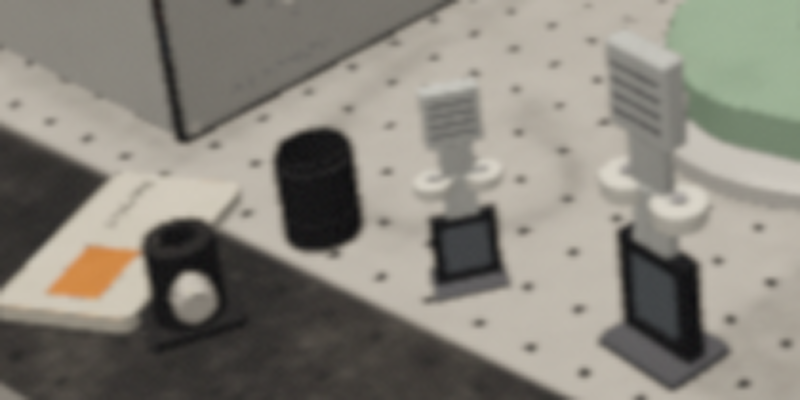

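B (253,350) fits the larger hanger: its top projects to row 305, which matches 124 mm. A is the smaller look-alike. Next I'll measure B's heading and plan the swing round the post.

```bash
cat >> h.py <<'E'
from scipy.spatial.transform import Rotation as Ro
def plan(pts,start=None):
    """pts: (x,y,z,yaw rad) world, tool down -> drive units from measured pose"""
    s=monitor.sense();p=np.array(s['eef_pos']);R=Ro.from_euler('xyz',s['tcp_rot'])
    print('t',round(s['clock'],2),p.round(1),np.round(s['tcp_rot'],4),'F',np.round(s['contact_force'],1),'op',round(s['opening']*85.4,1),'g',round(s['grasp_force'],1))
    for x,y,z,w in pts:
        d=R.inv().apply(np.array([x,y,z])-p)/50
        v=(R.inv()*Ro.from_euler('xyz',[np.pi,0,w])).as_rotvec(degrees=True)/6
        print('xyz',d.round(3),'a',v.round(3))
E
python3 - <<'E'
from h import *
a=onz("side",(80+622*.2625,295+180*.2625),66);b=onz("side",(80+680*.2625,295+205*.2625),66)
print(a,b,np.linalg.norm(a-b),np.arctan2(*(a-b)[1::-1]))
foot=[onz("side",(80+u*.2625,295+v*.2625),6) for u,v in((602,343),(665,378),(728,350),(660,322))];print(foot,np.mean(foot,0))
print(onz("side",(80+645*.2625,295+62*.2625),124))
plan([(300,-250,330,0.28),(330,0,330,0.28),(350,200,330,.28),(440,368,330,.28)])
E
```

```text
[466.70923754 370.76465869  66.        ] [440.58448448 371.63126715  66.        ] 26.139122646858663 -0.033159769826730974
[array([468.5247161 , 385.20565251,   6.        ]), array([438.18283566, 387.68025327,   6.        ]), array([428.94280924, 364.53765302,   6.        ]), array([458.68233385, 365.38365007,   6.        ])] [448.58317371 375.70180222   6.        ]
[444.74563481 379.55624486 124.        ]
t 0.1 [ 173.1 -600.1  230.6] [-3.1403 -0.      0.2808] F [ 0.7  0.2 -0.4] op 85.2 g 0.0
xyz [ 4.379 -6.027 -1.98 ] a [-0.012 -0.     0.008]
xyz [  6.341 -10.665  -1.974] a [-0.012 -0.     0.008]
xyz [  7.834 -14.397  -1.969] a [-0.012 -0.     0.008]
xyz [ 10.495 -17.127  -1.966] a [-0.012 -0.     0.008]
```

>>> drive_tool:
  plan:
    - {"x": 0.8,"y": -0.6,"z": -1}
    - {"x": 1.4,"y": -1.4,"z": -1.5}
    - {"x": 2,"y": -2.2,"z": -2}
    - {"x": 2.6,"y": -3,"z": -2}
    - {"x": 3.2,"y": -3.8,"z": -2}
    - {"x": 3.7,"y": -4.6,"z": -2}
    - {"x": 4.1,"y": -5.4,"z": -2}
    - {"x": 4.4,"y": -6.1,"z": -2}

```text
invalid input
```

Run:
```python
from h import *
plan([(330,0,330,0.),(345,60,330,0),(350,200,330,0),(440,368,330,0)])
```

```text
t 0.1 [ 173.1 -600.1  230.6] [-3.1403 -0.      0.2808] F [ 0.7  0.2 -0.4] op 85.2 g 0.0
xyz [  6.341 -10.665  -1.974] a [-1.200e-02  2.000e-03  2.682e+00]
xyz [  6.962 -11.735  -1.973] a [-1.200e-02  2.000e-03  2.682e+00]
xyz [  7.834 -14.397  -1.969] a [-1.200e-02  2.000e-03  2.682e+00]
xyz [ 10.495 -17.127  -1.966] a [-1.200e-02  2.000e-03  2.682e+00]
```

>>> drive_tool:
  plan:
    - {"x": 0.8,"y": -0.6,"z": -1,"ax": 0,"ay": 0,"az": 0,"hand": 85}
    - {"x": 1.4,"y": -1.4,"z": -1.5,"ax": 0,"ay": 0,"az": 0,"hand": 85}
    - {"x": 2,"y": -2.2,"z": -2,"ax": 0,"ay": 0,"az": 0,"hand": 85}
    - {"x": 2.6,"y": -3,"z": -2,"ax": 0,"ay": 0,"az": 0,"hand": 85}
    - {"x": 3.2,"y": -3.8,"z": -2,"ax": 0,"ay": 0,"az": 0,"hand": 85}
    - {"x": 3.7,"y": -4.6,"z": -2,"ax": 0,"ay": 0,"az": 0,"hand": 85}
    - {"x": 4.1,"y": -5.4,"z": -2,"ax": 0,"ay": 0,"az": 0,"hand": 85}
    - {"x": 4.4,"y": -6.1,"z": -2,"ax": 0,"ay": 0,"az": 0,"hand": 85}
  grip_force: 40

```text
clock: 0.9
eef_pos: [298.9, -252.8, 331.1]
tcp_rot: [-3.142, -0.0, 0.28]
contact_force: [0.4, 0.4, -0.0]
opening: 0.992
grasp_force: 0.0
```

Run:
```python
from h import *
plan([(330,0,330,0.),(345,60,330,0),(350,200,330,0),(440,368,330,0)])
```

```text
t 0.9 [ 298.9 -252.8  331.1] [-3.1416e+00 -3.0000e-04  2.8050e-01] F [ 0.4  0.4 -0. ] op 84.7 g 0.0
xyz [ 1.998 -4.685  0.024] a [-1.000e-03 -3.000e-03  2.678e+00]
xyz [ 2.618 -5.755  0.024] a [-1.000e-03 -3.000e-03  2.678e+00]
xyz [ 3.489 -8.418  0.024] a [-1.000e-03 -3.000e-03  2.678e+00]
xyz [  6.149 -11.149   0.025] a [-1.000e-03 -3.000e-03  2.678e+00]
```

Go to about (345,60,360), in front of the rail, and take a wrist picture there.

>>> drive_tool:
  plan:
    - {"x": 0.4,"y": -0.8,"z": 0,"ax": 0,"ay": 0,"az": 0.4,"hand": 85}
    - {"x": 0.8,"y": -1.6,"z": 0,"ax": 0,"ay": 0,"az": 0.8,"hand": 85}
    - {"x": 1.1,"y": -2.4,"z": -0.2,"ax": 0,"ay": 0,"az": 1.2,"hand": 85}
    - {"x": 1.4,"y": -3.2,"z": -0.4,"ax": 0,"ay": 0,"az": 1.6,"hand": 85}
    - {"x": 1.8,"y": -4,"z": -0.6,"ax": 0,"ay": 0,"az": 2,"hand": 85}
    - {"x": 2.1,"y": -4.7,"z": -0.6,"ax": 0,"ay": 0,"az": 2.4,"hand": 85}
    - {"x": 2.4,"y": -5.3,"z": -0.6,"ax": 0,"ay": 0,"az": 2.7,"hand": 85}
    - {"x": 2.6,"y": -5.8,"z": -0.6,"ax": 0,"ay": 0,"az": 2.7,"hand": 85}

```text
clock: 1.7
eef_pos: [343.1, 61.9, 361.3]
tcp_rot: [-3.141, -0.0, -0.002]
contact_force: [1.0, -0.7, -0.4]
opening: 0.993
grasp_force: 0.0
```

Run:
```python
from h import *
import pickle
c=imaging.camera_info("wrist");im=imaging.grab_frame("wrist")
pickle.dump(c,open("w1.pkl","wb"));cv2.imwrite("pics/w1.png",im[:,:,::-1])
R=np.array(c['R']);print(-R.T@c['t'],R)
plan([(350,200,360,0),(440,368,330,-.05)])
```

```text
[415.50863224  62.28452914 503.57715134] [[-8.07962533e-04 -9.99999627e-01  3.04135631e-04]
 [-9.59078878e-01  8.61012388e-04  2.83137713e-01]
 [-2.83137869e-01 -6.29253963e-05 -9.59079216e-01]]
t 1.75 [343.4  64.3 361.2] [-3.1391e+00  0.0000e+00 -1.0000e-03] F [ 0.1  0.9 -0.1] op 85.1 g 0.0
xyz [ 0.129 -2.714  0.03 ] a [-0.023  0.    -0.009]
xyz [ 1.926 -6.074  0.638] a [-0.023  0.001  0.468]
```

View pics/w1.png

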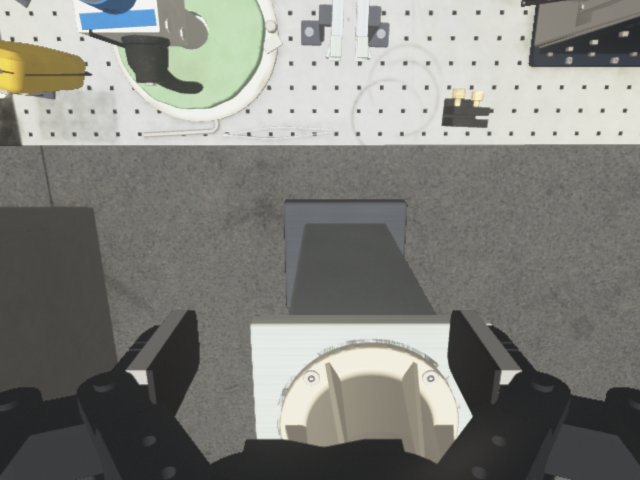

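The rail mouth faces the robot: lead-in end at about (350,57), front legs at (311,33) and (377,33). The rail runs out of the top of the frame. I'll tilt the camera forward to see all of it.

>>> drive_tool:
  plan:
    - {"x": 0.2,"y": 0,"z": 0,"ax": 0,"ay": 1.2,"az": 0,"hand": 85}
    - {"x": 0.4,"y": 0,"z": 0,"ax": 0,"ay": 2.4,"az": 0,"hand": 85}
    - {"x": 0.6,"y": 0,"z": 0,"ax": 0,"ay": 3.6,"az": 0,"hand": 85}
    - {"x": 0.8,"y": 0,"z": 0,"ax": 0,"ay": 4.6,"az": 0,"hand": 85}
    - {"x": 1,"y": 0,"z": 0,"ax": 0,"ay": 5.4,"az": 0,"hand": 85}
    - {"x": 1,"y": 0,"z": 0,"ax": 0,"ay": 5.4,"az": 0,"hand": 85}
    - {"x": 1,"y": 0,"z": 0,"ax": 0,"ay": 5.4,"az": 0,"hand": 85}

```text
clock: 2.45
eef_pos: [392.8, 59.9, 361.2]
tcp_rot: [3.141, -0.563, -0.001]
contact_force: [0.1, 1.1, 0.1]
opening: 0.993
grasp_force: 0.0
```

Run:
```python
from h import *
import pickle
c=imaging.camera_info("wrist");im=imaging.grab_frame("wrist")
pickle.dump(c,open("w2.pkl","wb"));cv2.imwrite("pics/w2.png",im[:,:,::-1])
R=np.array(c['R']);print(-R.T@c['t'],c['mtx'])
cv2.imwrite("pics/w2c.png",cv2.resize(im[0:340,170:570,::-1],(700,595),interpolation=cv2.INTER_CUBIC))
plan([(350,200,360,0),(440,368,330,-.05)])
```

```text
[377.87234674  60.53604806 519.96963031] [[426.24117807   0.         323.27093137]
 [  0.         426.24117807 238.69441132]
 [  0.           0.           1.        ]]
t 2.5 [393.3  60.  361.6] [-3.1416e+00 -5.6370e-01 -2.0000e-03] F [-0.8  0.4  0.2] op 85.0 g 0.0
xyz [-0.753 -2.799 -0.439] a [ 5.000e-03 -5.383e+00 -1.800e-02]
xyz [ 0.443 -6.163  1.027] a [-0.13  -5.382  0.447]
```

View pics/w2.png

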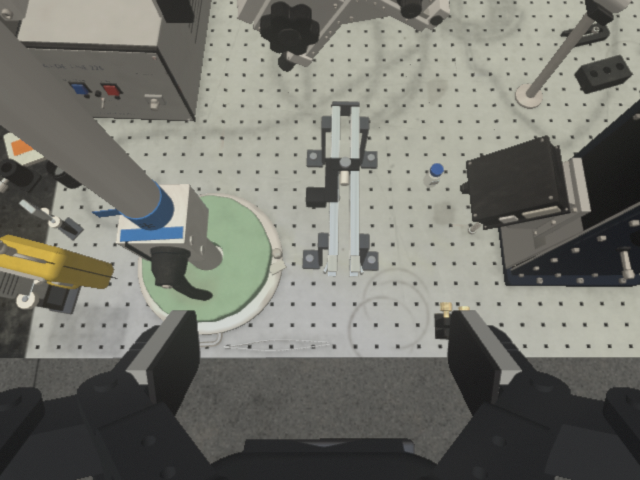

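```bash
python3 -c "
import cv2
im=cv2.imread('pics/w2.png');cv2.imwrite('pics/w2d.png',cv2.resize(im[90:290,280:410],(390,600),interpolation=cv2.INTER_CUBIC))"
```

```text
(no output)
```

View pics/w2d.png

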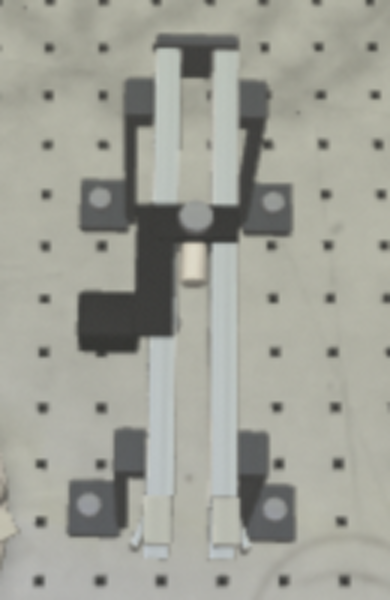

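Run:
```python
from h import *
import pickle
c=pickle.load(open("w2.pkl","rb"));np.set_printoptions(precision=1,suppress=True)
f=lambda u,v,z:onz(0,(280+u/3,90+v/3),z,c)
m=f(192,495,102);e=f(197,49,102);e2=f(197,36,102);print('mouth seam',m,'end',e,e2,'len',np.linalg.norm(e-m),np.linalg.norm(e2-m))
print('flare tip',f(192,557,106),f(192,557,102))
print('edges',[f(*q) for q in((152,495,102),(238,495,102),(156,50,102),(238,50,102))])
print('yaw',np.arctan2(*(e-m)[1::-1]))
print('buffer tip',f(193,285,91),'stop',f(153,335,104))
print('legs fastener',[f(*q) for q in((88,505,8),(274,508,8),(100,197,8),(272,202,8))])
print('side mouth', proj("side",m))
```

```text
mouth seam [479.1  39.3 102. ] end [650.  35. 102.] [655.5  35.  102. ] len 170.86402543669772 176.39991327099276
flare tip [457.2  39.8 106. ] [458.   39.6 102. ]
edges [array([479.1,  52.7, 102. ]), array([479.1,  23.8, 102. ]), array([649.5,  50.3, 102. ]), array([649.5,  19.8, 102. ])]
yaw -0.024773957979760154
buffer tip [559.9  37.3  91. ] stop [535.7  52.1 104. ]
legs fastener [array([497.7,  77.3,   8. ]), array([496.4,   0.9,   8. ]), array([636.9,  73.1,   8. ]), array([634.4,  -2.5,   8. ])]
side mouth [356.9 234.4]
```

Mouth is at about (479,38.5), yaw about -0.024, and the held position is about x 541. The vial is at pixel (436,172), clear of the path. Now I'll swing to the hanger.

>>> drive_tool:
  plan:
    - {"x": -0.2,"y": -0.3,"z": -0.1,"ax": 0,"ay": -1.2,"az": 0,"hand": 85}
    - {"x": -0.4,"y": -0.8,"z": -0.2,"ax": 0,"ay": -2.4,"az": 0,"hand": 85}
    - {"x": -0.6,"y": -1.5,"z": -0.3,"ax": 0,"ay": -3.6,"az": 0,"hand": 85}
    - {"x": -0.7,"y": -2.2,"z": -0.4,"ax": 0,"ay": -4.6,"az": 0,"hand": 85}
    - {"x": -0.75,"y": -2.8,"z": -0.44,"ax": 0,"ay": -5.38,"az": 0,"hand": 85}
    - {"x": -0.75,"y": -3.3,"z": -0.44,"ax": 0,"ay": -5.38,"az": 0,"hand": 85}
    - {"x": -0.75,"y": -3.8,"z": -0.44,"ax": 0,"ay": -5.38,"az": 0,"hand": 85}

```text
clock: 3.2
eef_pos: [351.0, 251.6, 359.6]
tcp_rot: [3.141, 0.001, -0.002]
contact_force: [0.4, 0.1, -0.4]
opening: 0.997
grasp_force: 0.0
```

Run:
```python
from h import *
plan([(350,300,330,0),(450,370,300,-.05)])
```

```text
t 3.2 [351.  251.6 359.6] [ 3.1409e+00  8.0000e-04 -2.1000e-03] F [ 0.4  0.1 -0.4] op 85.1 g 0.0
xyz [-0.022 -0.969  0.591] a [ 0.007  0.008 -0.02 ]
xyz [ 1.976 -2.373  1.188] a [0.007 0.008 0.457]
```

>>> drive_tool:
  plan:
    - {"x": 0,"y": -0.8,"z": 0,"ax": 0,"ay": 0,"az": 0,"hand": 85}
    - {"x": 0.2,"y": -1.6,"z": 0.2,"ax": 0,"ay": 0,"az": 0.2,"hand": 85}
    - {"x": 0.8,"y": -2.2,"z": 0.5,"ax": 0,"ay": 0,"az": 0.4,"hand": 85}
    - {"x": 1.4,"y": -2.4,"z": 0.8,"ax": 0,"ay": 0,"az": 0.46,"hand": 85}
    - {"x": 1.98,"y": -2.4,"z": 1.18,"ax": 0,"ay": 0,"az": 0.46,"hand": 85}
    - {"x": 1.98,"y": -2.38,"z": 1.18,"ax": 0,"ay": 0,"az": 0.46,"hand": 85}
    - {"x": 1.98,"y": -2.38,"z": 1.18,"ax": 0,"ay": 0,"az": 0.46,"hand": 85}

```text
clock: 3.9
eef_pos: [449.9, 368.5, 300.0]
tcp_rot: [3.14, 0.001, -0.051]
contact_force: [0.3, 0.0, -0.2]
opening: 0.995
grasp_force: 0.0
```

Run:
```python
from h import *
import pickle
c=imaging.camera_info("wrist");im=imaging.grab_frame("wrist")
pickle.dump(c,open("w3.pkl","wb"));cv2.imwrite("pics/w3.png",im[:,:,::-1])
print([proj(0,p,c) for p in((453,371,107),(453,371,124),(545,375,80))])
```

```text
[array([320.02549912, 202.8642977 ]), array([319.90799596, 207.40730806]), array([309.18259646,  83.37354277])]
```

View pics/w3.png

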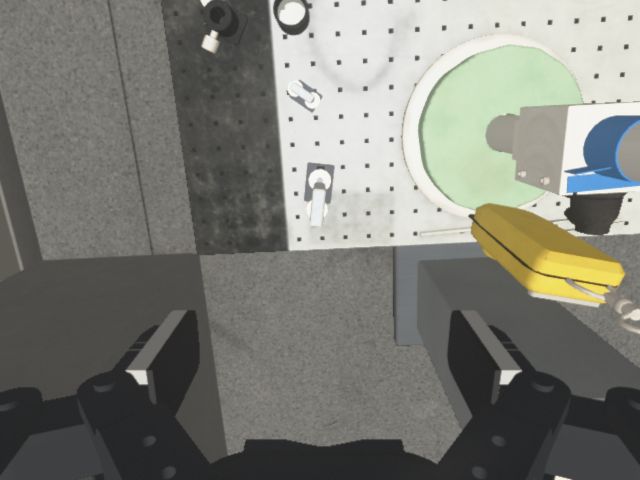

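Target tab top is at about (318,207), with its discs at (319,179) and (316,212). The small look-alike is at (303,95). I'll measure it from a crop.

Run:
```python
from h import *
import cv2
im=cv2.imread('pics/w3.png');cv2.imwrite('pics/w3c.png',cv2.resize(im[155:235,290:350],(450,600),interpolation=cv2.INTER_CUBIC))
```

```text
(no output)
```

View pics/w3c.png

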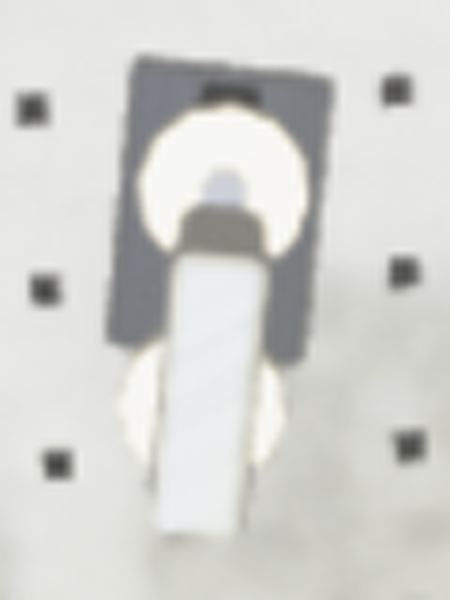

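Run:
```python
from h import *
import pickle
c=pickle.load(open("w3.pkl","rb"));np.set_printoptions(precision=2,suppress=True)
f=lambda u,v,z:onz(0,(290+u/7.5,155+v/7.5),z,c)
q=[f(*p,124) for p in((178,255),(265,260),(155,530),(240,535))];print(q,np.mean(q,0),np.linalg.norm(q[0]-q[1]),np.linalg.norm(q[0]-q[2]))
d=(q[0]+q[1]-q[2]-q[3]);print('yaw',np.arctan2(d[1],d[0]))
a=f(224,189,70);b=f(203,410,70);print(a,b,(a+b)/2,np.arctan2(*(a-b)[1::-1]))
ft=[f(*p,6) for p in((137,57),(333,78),(108,343))];print(ft,(ft[1]+ft[2])/2,np.arctan2(*(ft[0]-ft[2])[1::-1]))
plan([(450,371,200,-.1),(450,371,92,-.1)])
```

```text
[array([467.36, 374.9 , 124.  ]), array([466.41, 366.2 , 124.  ]), array([439.  , 378.88, 124.  ]), array([438.02, 370.17, 124.  ])] [452.7  372.54 124.  ] 8.747114532842092 28.64080757725239
yaw -0.13907040529613227
[465.52 370.68  70.  ] [439.31 374.56  70.  ] [452.42 372.62  70.  ] -0.147044206759504
[array([474.21, 382.36,   6.  ]), array([470.06, 356.02,   6.  ]), array([435.2 , 388.74,   6.  ])] [452.63 372.38   6.  ] -0.1621599794310946
t 3.95 [449.6 368.7 300.9] [ 3.14 -0.   -0.05] F [-0.2  0.5  0.5] op 84.8 g 0.0
xyz [ 0.01 -0.05  2.02] a [ 0.   -0.    0.47]
xyz [ 0.01 -0.05  4.18] a [ 0.   -0.    0.47]
```

Run:
```python
from h import *
plan([(452.6,372.5,180,-.145),(452.6,372.5,92,-.145)])
```

```text
t 3.95 [449.6 368.7 300.9] [ 3.1412e+00 -3.0000e-04 -5.0900e-02] F [-0.2  0.5  0.5] op 84.8 g 0.0
xyz [ 0.056 -0.08   2.418] a [ 0.004 -0.003  0.899]
xyz [ 0.055 -0.081  4.178] a [ 0.004 -0.003  0.899]
```

>>> drive_tool:
  plan:
    - {"x": 0.05,"y": -0.08,"z": 0.6,"ax": 0,"ay": 0,"az": 0.5,"hand": 60}
    - {"x": 0.055,"y": -0.08,"z": 1.4,"ax": 0,"ay": 0,"az": 0.9,"hand": 60}
    - {"x": 0.055,"y": -0.08,"z": 2.2,"ax": 0,"ay": 0,"az": 0.9,"hand": 60}
    - {"x": 0.055,"y": -0.08,"z": 2.7,"ax": 0,"ay": 0,"az": 0.9,"hand": 60}
    - {"x": 0.055,"y": -0.08,"z": 3.2,"ax": 0,"ay": 0,"az": 0.9,"hand": 50}
    - {"x": 0.055,"y": -0.08,"z": 3.7,"ax": 0,"ay": 0,"az": 0.9,"hand": 50}
    - {"x": 0.055,"y": -0.08,"z": 4.17,"ax": 0,"ay": 0,"az": 0.9,"hand": 50}
    - {"x": 0.055,"y": -0.08,"z": 4.17,"ax": 0,"ay": 0,"az": 0.9,"hand": 50}

```text
clock: 4.75
eef_pos: [451.1, 371.8, 90.9]
tcp_rot: [3.139, 0.001, -0.144]
contact_force: [0.4, -0.5, 1.1]
opening: 0.58
grasp_force: 0.0
```

Run:
```python
from h import *
plan([(452.6,372.5,92,-.145)])
```

```text
t 4.75 [451.1 371.8  90.9] [ 3.1392e+00  9.0000e-04 -1.4410e-01] F [ 0.4 -0.5  1.1] op 49.6 g 0.0
xyz [ 0.027 -0.018 -0.022] a [0.023 0.009 0.008]
```

>>> drive_tool:
  plan:
    - {"x": 0.03,"y": -0.02,"z": -0.02,"ax": 0,"ay": 0,"az": 0,"hand": 20}
    - {"x": 0.03,"y": -0.02,"z": -0.02,"ax": 0,"ay": 0,"az": 0,"hand": 5}
    - {"x": 0.03,"y": -0.02,"z": -0.02,"ax": 0,"ay": 0,"az": 0,"hand": 5}
    - {"x": 0.03,"y": -0.02,"z": -0.02,"ax": 0,"ay": 0,"az": 0,"hand": 5}
    - {"x": 0.03,"y": -0.02,"z": -0.02,"ax": 0,"ay": 0,"az": 0,"hand": 5}
    - {"x": 0.03,"y": -0.02,"z": -0.02,"ax": 0,"ay": 0,"az": 0,"hand": 5}
  grip_force: 70

```text
clock: 5.35
eef_pos: [455.6, 374.1, 95.3]
tcp_rot: [-3.139, -0.004, -0.144]
contact_force: [0.5, -0.9, 7.4]
opening: 0.107
grasp_force: 69.6
```

Run:
```python
from h import *
plan([(452.6,372.5,180,-.145),(350,350,185,-.1),(345,200,185,-.05),(380,39,180,-.024)])
```

```text
t 5.35 [455.6 374.1  95.3] [-3.1392 -0.0041 -0.1444] F [ 0.5 -0.9  7.4] op 9.2 g 69.6
xyz [-0.047  0.037 -1.694] a [-0.023 -0.039  0.006]
xyz [-2.012  0.777 -1.804] a [-0.022 -0.039 -0.424]
xyz [-1.679  3.76  -1.809] a [-0.021 -0.04  -0.901]
xyz [-0.524  6.846 -1.712] a [-0.021 -0.04  -1.15 ]
```

>>> drive_tool:
  plan:
    - {"x": 0,"y": 0,"z": -0.3,"ax": 0,"ay": 0,"az": 0,"hand": 5}
    - {"x": 0,"y": 0,"z": -0.9,"ax": 0,"ay": 0,"az": 0,"hand": 5}
    - {"x": -0.1,"y": 0,"z": -1.5,"ax": 0,"ay": 0,"az": 0,"hand": 5}
    - {"x": -0.7,"y": 0.2,"z": -1.8,"ax": 0,"ay": 0,"az": -0.2,"hand": 5}
    - {"x": -1.3,"y": 0.5,"z": -1.8,"ax": 0,"ay": 0,"az": -0.4,"hand": 5}
    - {"x": -1.8,"y": 0.8,"z": -1.8,"ax": 0,"ay": 0,"az": -0.6,"hand": 5}
    - {"x": -2,"y": 1.3,"z": -1.8,"ax": 0,"ay": 0,"az": -0.7,"hand": 5}
    - {"x": -2,"y": 1.8,"z": -1.8,"ax": 0,"ay": 0,"az": -0.8,"hand": 5}

```text
clock: 6.15
eef_pos: [340.7, 298.1, 184.2]
tcp_rot: [-3.141, -0.002, -0.058]
contact_force: [0.2, -0.8, -2.3]
opening: 0.102
grasp_force: 68.4
```

Run:
```python
from h import *
cv2.imwrite("pics/w4.png",imaging.grab_frame("side")[:,:,::-1])
plan([(345,200,180,-.05),(360,39,180,-.024)])
```

```text
t 6.2 [339.9 294.7 183.8] [ 3.139e+00 -7.000e-04 -5.780e-02] F [-1.1 -4.2 -2. ] op 8.7 g 68.7
xyz [0.211 1.884 0.08 ] a [ 0.025 -0.007 -0.075]
xyz [0.697 5.081 0.089] a [ 0.025 -0.007 -0.323]
```

Weight reads 2 N, so the hanger is held. Carry it round on the robot side.

>>> drive_tool:
  plan:
    - {"x": 0.1,"y": 0.8,"z": 0.08,"ax": 0,"ay": 0,"az": 0,"hand": 5}
    - {"x": 0.15,"y": 1.6,"z": 0.08,"ax": 0,"ay": 0,"az": 0,"hand": 5}
    - {"x": 0.2,"y": 2.4,"z": 0.08,"ax": 0,"ay": 0,"az": -0.1,"hand": 5}
    - {"x": 0.3,"y": 3.2,"z": 0.08,"ax": 0,"ay": 0,"az": -0.2,"hand": 5}
    - {"x": 0.4,"y": 4,"z": 0.08,"ax": 0,"ay": 0,"az": -0.3,"hand": 5}
    - {"x": 0.6,"y": 4.7,"z": 0.08,"ax": 0,"ay": 0,"az": -0.32,"hand": 5}
    - {"x": 0.7,"y": 5.07,"z": 0.08,"ax": 0,"ay": 0,"az": -0.32,"hand": 5}
    - {"x": 0.7,"y": 5.07,"z": 0.08,"ax": 0,"ay": 0,"az": -0.32,"hand": 5}

```text
clock: 7.0
eef_pos: [362.7, 41.8, 180.3]
tcp_rot: [3.142, -0.004, -0.03]
contact_force: [-0.0, 1.0, -2.5]
opening: 0.106
grasp_force: 69.4
```

Run:
```python
from h import *
im=imaging.grab_frame("side");cv2.imwrite("pics/s5.png",im[:,:,::-1])
c=imaging.camera_info("wrist");w=imaging.grab_frame("wrist")[:,:,::-1]
a=cv2.resize(im[200:340,320:520,::-1],(600,420),interpolation=cv2.INTER_CUBIC)
b=cv2.resize(w[230:480,260:380],(200,420));cv2.imwrite("pics/m5.png",np.hstack([a,b]))
cv2.imwrite("pics/w5.png",w)
s=monitor.sense();p=s['eef_pos']
print([proj("side",np.array(p)+[dx,0,-dz]) for dx,dz in((0,0),(0,22),(0,88))],[proj(0,np.array(p)+[0,0,-z],c) for z in (-15,22)])
plan([(430,39.7,117,-.024)])
```

```text
[array([420.55220349, 204.64656536]), array([419.55030032, 217.44868533]), array([416.66697241, 254.2912776 ])] [array([322.43152241, 338.436407  ]), array([322.5849936 , 293.77113476])]
t 7.1 [362.3  43.6 180. ] [-3.141e+00 -3.000e-03 -2.900e-02] F [-0.2 -0.4 -2.1] op 8.8 g 69.4
xyz [1.352 0.038 1.263] a [-0.005 -0.029 -0.048]
```

View pics/m5.png

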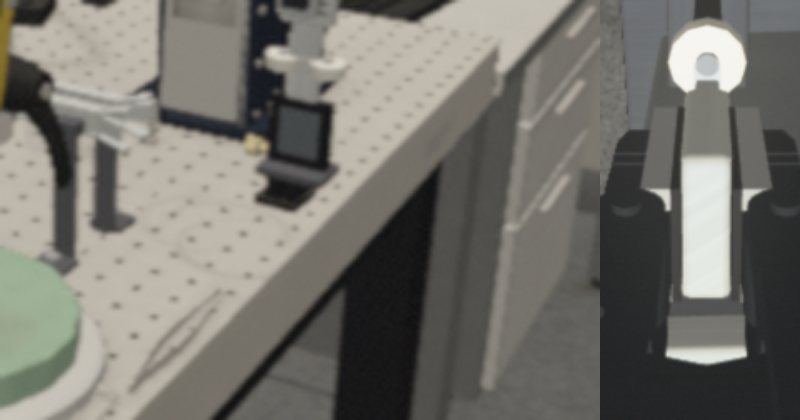

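Run:
```python
from h import *
from scipy.optimize import least_squares
c=imaging.camera_info("wrist");p=np.array(monitor.sense()['eef_pos']);R=Ro.from_euler('z',-.029)
P=[((13,0,4),(324.2,264)),((15,0,58),(323.5,323.5)),((-15,0,58),(324,406.8))]
def res(v):
    return np.concatenate([proj(0,p+v+R.apply(o),c)-q for o,q in P])
s=least_squares(res,[0,0,-25]);print(s.x,s.fun)
sd=lambda v:np.concatenate([proj("side",p+v+R.apply(o))-q for o,q in(((13,0,0),(416,219)),((-13,0,0),(428.7,222.3)))])
print(sd(s.x),sd(np.array([0,0,-22.])),sd(np.array([0,0,-29.])))
b=least_squares(lambda v:np.concatenate([res(v),sd(v)]),[0,0,-25]);print(b.x)
```

```text
[ -1.98804043   0.25344079 -29.69648764] [-0.44423856  1.65330407  0.46833749 -1.92630982 -0.16478978  0.80882124]
[-3.06272127  1.61679443 -0.92863549  1.37554631] [-3.81465825 -3.03229377 -1.66027083 -3.34530653] [-4.10212427  0.95653631 -2.00245599  0.70068024]
[ -1.77714623   0.19528483 -29.15380263]
```

>>> drive_tool:
  plan:
    - {"x": 0.5,"y": 0.02,"z": 0.3,"ax": 0,"ay": 0,"az": -0.05,"hand": 5}
    - {"x": 0.9,"y": 0.03,"z": 0.7,"ax": 0,"ay": 0,"az": -0.05,"hand": 5}
    - {"x": 1.2,"y": 0.04,"z": 1,"ax": 0,"ay": 0,"az": -0.05,"hand": 5}
    - {"x": 1.36,"y": 0.04,"z": 1.2,"ax": 0,"ay": 0,"az": -0.05,"hand": 5}
    - {"x": 1.36,"y": 0.04,"z": 1.2,"ax": 0,"ay": 0,"az": -0.05,"hand": 5}
    - {"x": 1.36,"y": 0.04,"z": 1.2,"ax": 0,"ay": 0,"az": -0.05,"hand": 5}
    - {"x": 1.36,"y": 0.04,"z": 1.2,"ax": 0,"ay": 0,"az": -0.05,"hand": 5}

```text
clock: 7.8
eef_pos: [429.6, 40.1, 120.0]
tcp_rot: [-3.141, -0.002, -0.021]
contact_force: [-0.0, 0.5, -1.9]
opening: 0.106
grasp_force: 69.3
```

Run:
```python
from h import *
w=imaging.grab_frame("wrist")[:,:,::-1];im=imaging.grab_frame("side")[:,:,::-1]
cv2.imwrite("pics/w6.png",w);cv2.imwrite("pics/s6.png",im)
a=cv2.resize(im[200:300,310:430],(480,400),interpolation=cv2.INTER_CUBIC)
b=cv2.resize(w[60:360,250:400],(300,400)) if 0 else cv2.resize(w[100:350,230:430],(320,400));cv2.imwrite("pics/m6.png",np.hstack([a,b]))
ps=[]
for i in range(4): s=monitor.sense();ps.append([*s['eef_pos'],*s['contact_force']]);
print(np.mean(ps,0))
plan([(455,39.2,120,-.024),(480,38.6,120,-.024)])
```

```text
[ 4.29947337e+02  3.99257422e+01  1.20102728e+02  4.13063750e-01
 -1.13428112e-01 -1.37408988e+00]
t 7.9 [429.9  39.9 120.1] [-3.1414e+00 -3.0000e-03 -2.1700e-02] F [ 0.4 -0.1 -1.4] op 8.5 g 69.3
xyz [0.501 0.004 0.004] a [-0.002 -0.029  0.022]
xyz [1.001 0.005 0.005] a [-0.002 -0.029  0.022]
```

View pics/m6.png

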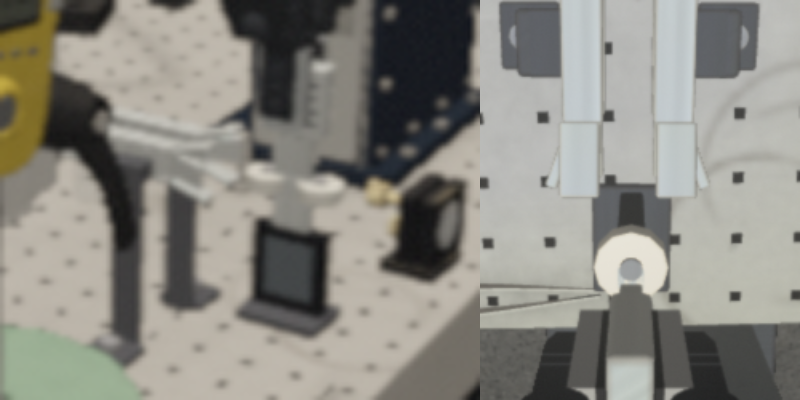

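The trolley disc at (631,263) lines up with the slot centre at about 629, and it's level with the mouth. I'll slide it in slowly and watch the force.

>>> drive_tool:
  plan:
    - {"x": 0.08,"y": 0,"z": 0,"ax": 0,"ay": 0,"az": 0,"hand": 5}
    - {"x": 0.16,"y": 0,"z": 0,"ax": 0,"ay": 0,"az": 0,"hand": 5}
    - {"x": 0.24,"y": 0,"z": 0,"ax": 0,"ay": 0,"az": 0,"hand": 5}
    - {"x": 0.32,"y": 0,"z": 0,"ax": 0,"ay": 0,"az": 0,"hand": 5}
    - {"x": 0.4,"y": 0,"z": 0,"ax": 0,"ay": 0,"az": 0,"hand": 5}
    - {"x": 0.46,"y": 0,"z": 0,"ax": 0,"ay": 0,"az": 0,"hand": 5}

```text
clock: 8.5
eef_pos: [453.6, 39.2, 119.4]
tcp_rot: [-3.142, -0.002, -0.022]
contact_force: [-0.9, -0.4, -0.7]
opening: 0.105
grasp_force: 69.3
```

>>> drive_tool:
  plan:
    - {"x": 0.06,"y": 0,"z": 0,"ax": 0,"ay": 0,"az": 0,"hand": 5}
    - {"x": 0.12,"y": 0,"z": 0,"ax": 0,"ay": 0,"az": 0,"hand": 5}
    - {"x": 0.18,"y": 0,"z": 0,"ax": 0,"ay": 0,"az": 0,"hand": 5}

```text
clock: 8.8
eef_pos: [462.1, 39.1, 119.5]
tcp_rot: [-3.142, -0.002, -0.022]
contact_force: [-1.6, -0.5, 4.4]
opening: 0.103
grasp_force: 70.3
```

>>> drive_tool:
  plan:
    - {"x": 0.06,"y": 0,"z": 0,"ax": 0,"ay": 0,"az": 0,"hand": 5}
    - {"x": 0.12,"y": 0,"z": 0,"ax": 0,"ay": 0,"az": 0,"hand": 5}
    - {"x": 0.18,"y": 0,"z": 0,"ax": 0,"ay": 0,"az": 0,"hand": 5}

```text
clock: 9.1
eef_pos: [471.9, 38.9, 120.2]
tcp_rot: [-3.141, -0.003, -0.022]
contact_force: [-2.2, 0.3, 6.6]
opening: 0.101
grasp_force: 70.8
```

The lower lips are pushing up by about 8 N, so I'm slightly low. Raise about 1.5 mm while advancing.

>>> drive_tool:
  plan:
    - {"x": 0,"y": 0,"z": -0.03,"ax": 0,"ay": 0,"az": 0,"hand": 5}
    - {"x": 0.06,"y": 0,"z": -0.03,"ax": 0,"ay": 0,"az": 0,"hand": 5}
    - {"x": 0.12,"y": 0,"z": -0.03,"ax": 0,"ay": 0,"az": 0,"hand": 5}

```text
clock: 9.4
eef_pos: [477.2, 38.7, 120.9]
tcp_rot: [-3.142, -0.002, -0.022]
contact_force: [0.2, 0.5, -2.4]
opening: 0.104
grasp_force: 69.6
```

Run:
```python
from h import *
plan([(490,38.4,121,-.024),(542,37.2,121,-.024)])
```

```text
t 9.4 [477.2  38.7 120.9] [-3.1416e+00 -1.9000e-03 -2.1800e-02] F [ 0.2  0.5 -2.4] op 8.9 g 69.6
xyz [ 0.257  0.001 -0.002] a [-0.    -0.018  0.021]
xyz [1.297 0.002 0.   ] a [-0.    -0.018  0.021]
```

>>> drive_tool:
  plan:
    - {"x": 0.08,"y": 0,"z": 0,"ax": 0,"ay": 0,"az": 0,"hand": 5}
    - {"x": 0.16,"y": 0,"z": 0,"ax": 0,"ay": 0,"az": 0,"hand": 5}
    - {"x": 0.24,"y": 0,"z": 0,"ax": 0,"ay": 0,"az": 0,"hand": 5}
    - {"x": 0.32,"y": 0,"z": 0,"ax": 0,"ay": 0,"az": 0,"hand": 5}

```text
clock: 9.8
eef_pos: [493.5, 38.4, 121.0]
tcp_rot: [-3.142, -0.002, -0.022]
contact_force: [0.4, 0.1, -1.4]
opening: 0.098
grasp_force: 69.6
```

>>> drive_tool:
  plan:
    - {"x": 0.06,"y": 0,"z": 0,"ax": 0,"ay": 0,"az": 0,"hand": 5}
    - {"x": 0.12,"y": 0,"z": 0,"ax": 0,"ay": 0,"az": 0,"hand": 5}
    - {"x": 0.18,"y": 0,"z": 0,"ax": 0,"ay": 0,"az": 0,"hand": 5}

```text
clock: 10.1
eef_pos: [502.3, 38.2, 121.0]
tcp_rot: [-3.142, -0.002, -0.022]
contact_force: [-0.2, 0.3, -2.9]
opening: 0.105
grasp_force: 69.6
```

>>> drive_tool:
  plan:
    - {"x": 0.04,"y": 0,"z": 0,"ax": 0,"ay": 0,"az": 0,"hand": 5}
    - {"x": 0.08,"y": 0,"z": 0,"ax": 0,"ay": 0,"az": 0,"hand": 5}

```text
clock: 10.3
eef_pos: [506.2, 38.1, 121.0]
tcp_rot: [-3.142, -0.002, -0.022]
contact_force: [-0.1, -0.5, -2.2]
opening: 0.101
grasp_force: 69.6
```

>>> drive_tool:
  plan:
    - {"x": 0.04,"y": 0,"z": 0,"ax": 0,"ay": 0,"az": 0,"hand": 5}
    - {"x": 0.08,"y": 0,"z": 0,"ax": 0,"ay": 0,"az": 0,"hand": 5}
    - {"x": 0.12,"y": 0,"z": 0,"ax": 0,"ay": 0,"az": 0,"hand": 5}

```text
clock: 10.6
eef_pos: [512.3, 38.0, 121.1]
tcp_rot: [-3.142, -0.002, -0.022]
contact_force: [-0.1, 0.3, -2.0]
opening: 0.104
grasp_force: 69.6
```

>>> drive_tool:
  plan:
    - {"x": 0.03,"y": 0,"z": 0,"ax": 0,"ay": 0,"az": 0,"hand": 5}
    - {"x": 0.06,"y": 0,"z": 0,"ax": 0,"ay": 0,"az": 0,"hand": 5}

```text
clock: 10.8
eef_pos: [515.2, 37.9, 121.1]
tcp_rot: [-3.142, -0.002, -0.022]
contact_force: [0.1, 0.2, -1.7]
opening: 0.108
grasp_force: 69.6
```

>>> drive_tool:
  plan:
    - {"x": 0.03,"y": 0,"z": 0,"ax": 0,"ay": 0,"az": 0,"hand": 5}
    - {"x": 0.06,"y": 0,"z": 0,"ax": 0,"ay": 0,"az": 0,"hand": 5}

```text
clock: 11.0
eef_pos: [518.2, 37.8, 121.1]
tcp_rot: [-3.142, -0.002, -0.022]
contact_force: [0.3, 0.2, -2.1]
opening: 0.105
grasp_force: 69.6
```

>>> drive_tool:
  plan:
    - {"x": 0.03,"y": 0,"z": 0,"ax": 0,"ay": 0,"az": 0,"hand": 5}
    - {"x": 0.06,"y": 0,"z": 0,"ax": 0,"ay": 0,"az": 0,"hand": 5}

```text
clock: 11.2
eef_pos: [521.2, 37.8, 121.1]
tcp_rot: [-3.142, -0.002, -0.022]
contact_force: [-0.3, 0.2, -2.4]
opening: 0.105
grasp_force: 69.6
```

>>> drive_tool:
  plan:
    - {"x": 0.03,"y": 0,"z": 0,"ax": 0,"ay": 0,"az": 0,"hand": 5}
    - {"x": 0.06,"y": 0,"z": 0,"ax": 0,"ay": 0,"az": 0,"hand": 5}

```text
clock: 11.4
eef_pos: [523.9, 37.6, 121.0]
tcp_rot: [3.141, -0.001, -0.022]
contact_force: [-2.7, -2.2, -1.9]
opening: 0.1
grasp_force: 69.3
```

>>> drive_tool:
  plan:
    - {"x": 0.03,"y": 0,"z": 0,"ax": 0,"ay": 0,"az": 0,"hand": 5}
    - {"x": 0.06,"y": 0,"z": 0,"ax": 0,"ay": 0,"az": 0,"hand": 5}

```text
clock: 11.6
eef_pos: [525.4, 37.1, 120.5]
tcp_rot: [3.141, 0.002, -0.022]
contact_force: [-7.2, -2.8, 0.2]
opening: 0.102
grasp_force: 69.4
```

>>> drive_tool:
  plan:
    - {"x": 0.03,"y": 0,"z": 0,"ax": 0,"ay": 0,"az": 0,"hand": 5}
    - {"x": 0.04,"y": 0,"z": 0,"ax": 0,"ay": 0,"az": 0,"hand": 5}

```text
clock: 11.8
eef_pos: [526.5, 37.1, 120.4]
tcp_rot: [3.141, 0.004, -0.022]
contact_force: [-8.5, -3.7, 3.0]
opening: 0.101
grasp_force: 70.1
```

>>> drive_tool:
  plan:
    - {"x": 0.03,"y": 0,"z": 0,"ax": 0,"ay": 0,"az": 0,"hand": 5}
    - {"x": 0.04,"y": 0,"z": 0,"ax": 0,"ay": 0,"az": 0,"hand": 5}

```text
clock: 12.0
eef_pos: [528.9, 37.0, 120.5]
tcp_rot: [3.141, 0.003, -0.022]
contact_force: [-6.6, -4.1, -0.1]
opening: 0.105
grasp_force: 69.6
```

First disc is on the catch at TCP x of about 523. Continue in small steps.

>>> drive_tool:
  plan:
    - {"x": 0.02,"y": 0,"z": 0,"ax": 0,"ay": 0,"az": 0,"hand": 5}
    - {"x": 0.04,"y": 0,"z": 0,"ax": 0,"ay": 0,"az": 0,"hand": 5}

```text
clock: 12.2
eef_pos: [531.3, 36.9, 120.5]
tcp_rot: [3.141, 0.002, -0.022]
contact_force: [-4.6, -4.4, -2.0]
opening: 0.104
grasp_force: 69.5
```

>>> drive_tool:
  plan:
    - {"x": 0.02,"y": 0,"z": 0,"ax": 0,"ay": 0,"az": 0,"hand": 5}
    - {"x": 0.04,"y": 0,"z": 0,"ax": 0,"ay": 0,"az": 0,"hand": 5}

```text
clock: 12.4
eef_pos: [533.9, 36.9, 120.6]
tcp_rot: [3.141, 0.001, -0.022]
contact_force: [-2.5, -4.2, -2.5]
opening: 0.106
grasp_force: 69.3
```

>>> drive_tool:
  plan:
    - {"x": 0.02,"y": 0,"z": 0,"ax": 0,"ay": 0,"az": 0,"hand": 5}
    - {"x": 0.04,"y": 0,"z": 0,"ax": 0,"ay": 0,"az": 0,"hand": 5}

```text
clock: 12.6
eef_pos: [536.9, 36.8, 120.9]
tcp_rot: [3.141, -0.001, -0.022]
contact_force: [-0.8, -4.9, -2.9]
opening: 0.102
grasp_force: 69.2
```

>>> drive_tool:
  plan:
    - {"x": 0.02,"y": 0,"z": 0,"ax": 0,"ay": 0,"az": 0,"hand": 5}
    - {"x": 0.04,"y": 0,"z": 0,"ax": 0,"ay": 0,"az": 0,"hand": 5}

```text
clock: 12.8
eef_pos: [539.7, 36.8, 121.3]
tcp_rot: [3.141, -0.003, -0.022]
contact_force: [0.6, -5.5, -3.1]
opening: 0.105
grasp_force: 69.2
```

>>> drive_tool:
  plan:
    - {"x": 0.02,"y": 0,"z": 0,"ax": 0,"ay": 0,"az": 0,"hand": 5}
    - {"x": 0.04,"y": 0,"z": 0,"ax": 0,"ay": 0,"az": 0,"hand": 5}

```text
clock: 13.0
eef_pos: [541.6, 36.7, 121.2]
tcp_rot: [3.141, -0.003, -0.022]
contact_force: [0.2, -5.6, -2.4]
opening: 0.105
grasp_force: 69.3
```

>>> drive_tool:
  plan:
    - {"x": 0.02,"y": 0,"z": 0,"ax": 0,"ay": 0,"az": 0,"hand": 5}
    - {"x": 0.04,"y": 0,"z": 0,"ax": 0,"ay": 0,"az": 0,"hand": 5}

```text
clock: 13.2
eef_pos: [543.8, 36.8, 121.3]
tcp_rot: [3.141, -0.003, -0.022]
contact_force: [-0.7, -4.6, -1.6]
opening: 0.104
grasp_force: 69.3
```

>>> drive_tool:
  plan:
    - {"x": 0.02,"y": 0,"z": 0,"ax": 0,"ay": 0,"az": 0,"hand": 5}
    - {"x": 0.03,"y": 0,"z": 0,"ax": 0,"ay": 0,"az": 0,"hand": 5}

```text
clock: 13.4
eef_pos: [544.7, 37.3, 121.2]
tcp_rot: [-3.141, -0.002, -0.022]
contact_force: [-0.0, -2.1, -1.0]
opening: 0.103
grasp_force: 69.4
```

>>> drive_tool:
  plan:
    - {"x": 0.01,"y": 0,"z": 0,"ax": 0,"ay": 0,"az": 0,"hand": 5}
    - {"x": 0.02,"y": 0,"z": 0,"ax": 0,"ay": 0,"az": 0,"hand": 5}

```text
clock: 13.6
eef_pos: [545.1, 37.4, 121.0]
tcp_rot: [-3.141, -0.001, -0.022]
contact_force: [-3.7, -1.3, -0.4]
opening: 0.103
grasp_force: 69.5
```

>>> drive_tool:
  plan:
    - {"x": 0.01,"y": 0,"z": 0,"ax": 0,"ay": 0,"az": 0,"hand": 5}
    - {"x": 0.02,"y": 0,"z": 0,"ax": 0,"ay": 0,"az": 0,"hand": 5}

```text
clock: 13.8
eef_pos: [545.4, 37.4, 120.8]
tcp_rot: [-3.141, 0.0, -0.022]
contact_force: [-6.2, -0.2, -0.5]
opening: 0.098
grasp_force: 69.6
```

Run:
```python
from h import *
cv2.imwrite("pics/w7.png",imaging.grab_frame("wrist")[:,:,::-1])
plan([(547,37.3,121,-.022)])
```

```text
t 13.85 [545.4  37.4 120.8] [-3.1414e+00  5.0000e-04 -2.1800e-02] F [-5.6 -0.6 -1.2] op 9.0 g 69.6
xyz [ 0.033  0.002 -0.005] a [-0.002  0.005  0.001]
```

>>> drive_tool:
  plan:
    - {"x": 0.01,"y": 0,"z": 0,"ax": 0,"ay": 0,"az": 0,"hand": 5}
    - {"x": 0.02,"y": 0,"z": 0,"ax": 0,"ay": 0,"az": 0,"hand": 5}
    - {"x": 0.02,"y": 0,"z": 0,"ax": 0,"ay": 0,"az": 0,"hand": 5}

```text
clock: 14.15
eef_pos: [545.6, 37.4, 120.5]
tcp_rot: [-3.141, 0.002, -0.022]
contact_force: [-7.4, 0.2, -0.4]
opening: 0.101
grasp_force: 69.7
```

>>> drive_tool:
  plan:
    - {"x": -0.02,"y": 0,"z": 0,"ax": 0,"ay": 0,"az": 0,"hand": 5}
    - {"x": -0.04,"y": 0,"z": 0,"ax": 0,"ay": 0,"az": 0,"hand": 5}

```text
clock: 14.35
eef_pos: [545.1, 37.4, 120.8]
tcp_rot: [-3.141, -0.001, -0.022]
contact_force: [-1.5, -0.2, -2.6]
opening: 0.106
grasp_force: 69.4
```

>>> drive_tool:
  plan:
    - {"x": -0.02,"y": 0,"z": 0,"ax": 0,"ay": 0,"az": 0,"hand": 5}
    - {"x": -0.04,"y": 0,"z": 0,"ax": 0,"ay": 0,"az": 0,"hand": 5}

```text
clock: 14.55
eef_pos: [544.5, 37.3, 121.5]
tcp_rot: [-3.142, -0.004, -0.022]
contact_force: [1.3, -2.2, -3.0]
opening: 0.109
grasp_force: 69.2
```

The pull-back meets resistance from the catch, so it's seated. Ease forward to neutral, then release.

>>> drive_tool:
  plan:
    - {"x": 0.02,"y": 0,"z": 0.01,"ax": 0,"ay": 0,"az": 0,"hand": 5}
    - {"x": 0.04,"y": 0,"z": 0.01,"ax": 0,"ay": 0,"az": 0,"hand": 5}
    - {"x": 0.04,"y": 0,"z": 0.01,"ax": 0,"ay": 0,"az": 0,"hand": 15}
    - {"x": 0.04,"y": 0,"z": 0.01,"ax": 0,"ay": 0,"az": 0,"hand": 22}
    - {"x": 0.04,"y": 0,"z": 0.01,"ax": 0,"ay": 0,"az": 0,"hand": 30}
    - {"x": 0.04,"y": 0,"z": 0.01,"ax": 0,"ay": 0,"az": 0,"hand": 30}
    - {"x": 0.04,"y": 0,"z": 0.01,"ax": 0,"ay": 0,"az": 0,"hand": 30}
  grip_force: 20

```text
clock: 15.25
eef_pos: [545.8, 37.3, 120.8]
tcp_rot: [-3.141, -0.003, -0.022]
contact_force: [-0.0, -0.8, -0.1]
opening: 0.348
grasp_force: 0.0
```

Run:
```python
from h import *
cv2.imwrite("pics/w8.png",imaging.grab_frame("wrist")[:,:,::-1])
a,b=[cv2.imread(f"pics/{n}.png",0)[120:460,200:440].astype(np.float32) for n in("w7","w8")]
plan([(545,37.3,230,-.022),(420,37.3,250,-.022)])
```

```text
t 15.3 [545.7  37.3 120.7] [-3.1415e+00 -2.4000e-03 -2.1800e-02] F [ 0.2 -0.6 -0.4] op 29.6 g 0.0
xyz [-0.009 -0.    -2.185] a [-0.001 -0.023  0.002]
xyz [-2.508  0.054 -2.591] a [-0.001 -0.023  0.002]
```

Released. Lift straight up, back off, and measure where the hanger sits.

>>> drive_tool:
  plan:
    - {"x": 0,"y": 0,"z": -0.2,"ax": 0,"ay": 0,"az": 0,"hand": 30}
    - {"x": 0,"y": 0,"z": -0.6,"ax": 0,"ay": 0,"az": 0,"hand": 30}
    - {"x": 0,"y": 0,"z": -1.2,"ax": 0,"ay": 0,"az": 0,"hand": 30}
    - {"x": -0.3,"y": 0,"z": -1.9,"ax": 0,"ay": 0,"az": 0,"hand": 30}
    - {"x": -0.9,"y": 0,"z": -2.5,"ax": 0,"ay": 0,"az": 0,"hand": 30}
    - {"x": -1.5,"y": 0,"z": -3,"ax": 0,"ay": 0,"az": 0,"hand": 30}
    - {"x": -1.5,"y": 0,"z": -3,"ax": 0,"ay": 0,"az": 0,"hand": 30}
    - {"x": -1.5,"y": 0,"z": -3,"ax": 0,"ay": 0,"az": 0,"hand": 30}

```text
clock: 16.1
eef_pos: [470.7, 38.9, 271.7]
tcp_rot: [-3.141, -0.005, -0.022]
contact_force: [-0.5, 0.8, 0.5]
opening: 0.352
grasp_force: 0.0
```

Run:
```python
from h import *
import pickle
c=imaging.camera_info("wrist");w=imaging.grab_frame("wrist");cv2.imwrite("pics/w9.png",w[:,:,::-1])
print([proj(0,(542+d,37.2,z),c).round(1) for d,z in((15,149),(-15,149),(23,94),(0,94))], proj(0,(560,37.2,91),c))
g=cv2.cvtColor(w,cv2.COLOR_RGB2GRAY);u=int(proj(0,(542,37.2,149),c)[0])
n=proj(0,(542,37.2,149),c)[1];print(u,n)
for v in range(int(n)-60,int(n)+40,2): print(v,w[v,u-14:u+16:4].mean(2).astype(int) if 0 else [int(x) for x in g[v,u-20:u+21:4]])
plan([])
```

```text
[array([323.8,  89. ]), array([324.8, 141.2]), array([323.5,  81.6]), array([324.1, 115.5])] [323.62777867  89.34756494]
324 115.56225039165373
55 [83, 82, 82, 176, 182, 182, 182, 96, 82, 83, 82]
57 [83, 83, 82, 179, 179, 180, 180, 117, 83, 82, 82]
59 [84, 83, 83, 180, 181, 181, 180, 117, 82, 83, 81]
61 [83, 83, 84, 177, 180, 179, 178, 94, 82, 82, 82]
63 [83, 83, 83, 158, 180, 179, 180, 85, 82, 82, 82]
65 [83, 84, 83, 96, 178, 178, 163, 82, 82, 83, 82]
67 [83, 84, 83, 83, 123, 151, 95, 83, 82, 83, 81]
69 [75, 75, 75, 76, 79, 79, 74, 76, 75, 77, 80]
71 [80, 79, 94, 169, 219, 222, 177, 181, 198, 194, 196]
73 [83, 83, 101, 187, 234, 236, 197, 207, 220, 216, 217]
75 [83, 83, 103, 188, 234, 236, 196, 200, 220, 216, 217]
77 [82, 82, 102, 189, 234, 236, 195, 203, 220, 216, 218]
79 [83, 82, 101, 189, 235, 235, 194, 204, 220, 217, 218]
81 [83, 83, 102, 190, 234, 235, 191, 205, 220, 216, 218]
83 [84, 82, 102, 193, 189, 191, 162, 207, 220, 216, 217]
85 [83, 82, 102, 199, 214, 236, 230, 207, 220, 215, 218]
87 [82, 83, 102, 206, 240, 241, 240, 216, 220, 215, 219]
89 [83, 82, 103, 235, 241, 240, 2
[... 1291 characters left out ...]
21, 216, 208]
135 [220, 217, 221, 208, 219, 221, 221, 177, 221, 216, 206]
137 [219, 217, 221, 225, 221, 220, 218, 176, 221, 216, 204]
139 [220, 218, 222, 230, 220, 220, 219, 181, 221, 216, 209]
141 [219, 218, 221, 234, 203, 202, 205, 187, 221, 216, 207]
143 [219, 217, 221, 239, 233, 214, 216, 212, 221, 216, 206]
145 [220, 217, 222, 225, 240, 239, 240, 214, 221, 216, 205]
147 [220, 217, 221, 197, 237, 240, 237, 213, 221, 216, 203]
149 [219, 217, 221, 205, 210, 210, 202, 213, 221, 216, 200]
151 [219, 217, 221, 205, 209, 207, 205, 215, 221, 216, 200]
153 [220, 217, 221, 204, 209, 209, 208, 215, 221, 217, 200]
t 16.15 [470.7  38.9 270.8] [-3.1415 -0.0034 -0.0218] F [-0.2  0.2  0.3] op 29.9 g 0.0
```

Run:
```python
from h import *
import pickle
c=imaging.camera_info("wrist");c2=pickle.load(open("w2.pkl","rb"))
g=cv2.imread("pics/w9.png",0);h=cv2.imread("pics/w2.png",0)
print('now: stop edge z106',onz(0,(323,70),106,c)[0],'disc/rod',onz(0,(322,83.5),95,c)[0],'plate near end',onz(0,(312,125),106,c)[0],'tab',onz(0,(324,92),149,c)[0],onz(0,(324,141),149,c)[0],'discs rear edge',onz(0,(324,148.5),95,c)[0])
k=lambda v,z:onz(0,(344,90+v/3),z,c2)[0]
print('before: stop edge',k(242,106),'rod tip',k(285,95),'plate near',k(335,106))
```

```text
now: stop edge z106 571.2623473751302 disc/rod 563.436566981245 plate near end 535.6322733465715 tab 555.1827819387189 527.0967298549452 discs rear edge 518.5606723819772
before: stop edge 569.8456751445087 rod tip 558.180751410126 plate near 534.9238619153463
```

The buffer rod is pushed in about 3.9 mm with the hanger let go, inside the held range of 3 to 4.5 mm. The robot touches nothing, so I'm handing it in.

```bash
python3 -c "
from rig import r
print(r.sign_off())"
```

```text
the job is handed in; nothing more can be done
None
```

The larger hanger has snapped past the catch and, let go, stays against the buffer (rod pushed in about 3.9 mm); the highest push I read was about 8.5 N, the vial, mirror mount and lens tube were left alone, and the job was handed in at about 16 s.

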